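Open the ratchet jig

ROBOT

A 7-joint arm with a two-finger parallel gripper is mounted at the origin on a cart in front of the work surface, level with it; the furniture and walls round the work are solid. World frame = base frame: x ahead of the robot, y to its left, z up, the work surface at z = 0. Lengths are in m, angles in rad, forces in N, time in s.
With the tool pointing down it reaches from about 0.4 to 0.85 m from the base axis. Payload 10.4 kg.
Tool frame: the origin (TCP) lies midway between the tips of the shut fingers; the grasp point (between the pads) lies arm.grip_depth behind it (arm.grip_depth is the distance from the TCP to the grasp point, in m); z points along the fingers, y is the line along which they close (so a half turn about z gives the same grasp; the last joint's range is limited). The gripper opens to 87 mm and grips with 3 to 60 N. Pads are 19 mm wide; open, the fingers measure 117 mm over their backs; the gripper's body (75 mm by 190 mm) begins 51 mm behind the grasp point.
Start: joints at [-1.241, 0.332, -0.065, 1.46, 0.022, 1.35, -0.088], TCP at [0.216, 0.587, 0.223] pointing down, gripper open.
Joint ranges: [-2.6, 2.6], [-0.5, 2.12], [-1.47, 1.34], [0.16, 2.42], [-1.27, 4.41], [0.06, 2.06], [-2.6, 2.6]. Speed limits (rad/s): [2.22, 2.22, 2.79, 2.79, 3.14, 3.14, 3.14].

INTERFACE

Orientations are given as a unit quaternion [w, x, y, z].
In Python, from bench import telemetry, imaging, order, arm gives the robot as it stands.
- The arm moves only by the shell command python3 -m pendant 'ROWS' [FORCE]. ROWS is JSON, a list of rows, each a list of 5 numbers: the shift along the world's x, y, z in m, then the turn about the world's z in rad, then the finger opening in m, from 0 to 0.087. In form: [[dx, dy, dz, roll, hand], ...]. A call has 1 to 5 rows; each row is the pose to reach, as a shift and turn from the pose commanded when the call began; what a row does not reach only later rows make up. A row lasts 1/8 s, in which the tool goes at most 62.5 mm and 10.7 degrees, less where a joint would pass 70% of its speed; a pose out of reach is approached as far as the arm can. A call with a gripper value outside its range is refused whole. The fingers move at their own pace and stop on an object; FORCE is the grip in N (left out, the last holds). Time passes only in rows, so rows that repeat a pose let the fingers close. It gives the time, the measured TCP pose, the force, the opening and the grip force at its end, in the units of the state.
- telemetry.observe(): the state, without advancing time (a new reading comes with each control period).
- imaging.grab_frame(name): name is "scene" or "side" or "wrist"; returns the picture (420x560x3 uint8, blue, green, red); there is no depth.
- imaging.camera_params(name): a dict with "mtx" (3x3 intrinsics, pixels), "T" (4x4, takes a point from camera to world coordinates); the wrist camera has in their place "tool_from_camera" (4x4, takes a point from camera to tool coordinates, whose origin is the TCP and whose axes are the flange's). Camera axes: x right, y up, looking along -z (the intrinsics and any distortion apply to the point x, -y, -z); pixel columns grow to the right and rows downward; lengths in m; the calibration is good to about 2 mm. The wrist camera is an equidistant fisheye: a pixel r from the principal point sees the ray r / f radians off the axis. A picture is of the moment at which its call begins: read the wrist's pose just before it. camera_params takes no time and is no camera call.
- order.finish_job(): hands the job in; it is judged then, once.
The state is a dict: "clock": time; "q": joint angles; "joint_vel": joint speeds; "joint_efforts": joint torques, N m; "tcp_pos": TCP position; "tcp_rot": TCP orientation; "contact_force": force on the tool from outside, world axes, zero at the start; "wrist_torque": the same for the moment, N m; "width": finger opening in m; "grasp_force": force on a finger pad.
Only numpy, scipy, OpenCV 4.12 (cv2) and the standard library are available. Lean on these libraries where they do the work, as an engineer would, in place of code of your own. Each camera call takes 0.05 s, during which the arm holds its last target. There are 200 camera calls.

TASK

The carton in the ratchet jig is to be taken out next, so open the jig: with the fingertips press down the release lever on the sliding jaw and, keeping it pressed, push the jaw all the way back along its bar to the end stop, then let the lever spring up again so that the ratchet catches. Nothing needs gripping or lifting; leave the carton lying where it is and do not disturb the small things round the jig.

Things in the scene. Friction and masses are not known exactly. Their poses are not given: they have to be found in the camera images.
- jig: fixed dark steel base plate 302 x 100 x 16 mm with a toothed steel bar along its middle (teeth up to 31 mm). Origin 8 mm above the desk on the bar's centre line; +x runs along the bar from the fixed jaw (upright grey plate, top 67 mm above the desk, at x = -144 mm, carton side) to the end stop (top at 45 mm, at x = +129 mm), z up. Pushing the sliding jaw back means along +x of the jig.
- jaw (a joint): sliding jaw's position along the bar (m): 0 closed on the carton, 0.110 fully back at the end stop; about 3 N friction; the 8 mm ratchet blocks opening unless the lever is pressed. Grey carriage: upright jaw plate 90 mm wide, top 68 mm above the desk, then a 72 mm long pocket, open at both sides, with the lever's pad, then an upright thumb ridge 56 mm wide, its top at 70 mm.
- ridge (a point): middle of the face of the thumb ridge that looks into the pocket, 58 mm above the desk; moves with the jaw. A fingertip standing in the pocket on the pad pushes against this face to drive the jaw back. The back of the jaw plate lies 72 mm in front of it.
- release_lever (a joint): angle of the release lever in rad: 0 is up (a tooth tip may hold it as far as 0.22), 0.36 fully down. From 0.25 on the ratchet is free. Springs up when let go; pressing the middle of the pad fully down takes about 7 N.
- release_pad (a point): middle of the top of the release lever's ribbed steel pad, 38 mm along the bar by 44 mm across, in the jaw's pocket. Lever up: 51 mm above the desk, 25 mm in front of the ridge face, rising towards the ridge. Pressed to 0.28: level, 42 mm above the desk, 20 mm in front of the ridge face. Fully down: 39 mm above the desk.
- carton: white printed carton 58 x 124 x 26 mm, loose, lying flat on the plywood bed (31 mm above the desk) between the fixed jaw and the sliding jaw, long side across the bar. Origin at the centre of its underside.
- glue_stick: glue stick standing upright, 26 mm diameter, 92 mm high, loose, beside the jig on the side away from the robot. Origin at the centre of its foot.
- eraser: eraser 20 x 42 x 13 mm, loose, beside the jig on the robot's side. Origin at the centre of its underside.
- flag_box: clear box 52 x 52 x 48 mm with a yellow paper block, loose, beside the jig on the robot's side. Origin at the centre of its underside.
- mouse: dark computer mouse 104 x 56 x 36 mm, loose, to the right of the jig. Origin at the centre of its underside.
Things that resemble listed ones, but are neither listed nor needed, are in the scene too. Of the things that look like the carton, the larger one is meant.

How it is judged:
By the outcome, as a careful person would: the job done as asked, in the order asked, and still so for the second after the job is handed in, with the robot touching nothing.
It also fails if it takes over 38 s, if anything falls off the work surface, if the arm or the gripper's body presses on something with over 40 N, if the wrist force passes 120 N, or if a joint passes its speed limit or range.

## Working session

There is one attempt and no reset: what is moved stays moved. The work goes in short steps, Python scripts to look and compute and a shell command to move; the robot and the scene stay as the last step left them, time stands still between calls to the robot, and variables do not carry over. Pictures are saved under pics/ and viewed, at most 10 in all, crops included, and the job is handed in when it is done.

```bash
mkdir -p pics
python3 - <<'E'
from bench import telemetry, imaging, arm
import cv2,numpy as np
s=telemetry.observe();print(s['clock'],s['tcp_pos'],s['tcp_rot'],s['width'],arm.grip_depth)
for n in("scene","side"):
    cv2.imwrite(f"pics/{n}1.png",imaging.grab_frame(n))
    p=imaging.camera_params(n);print(n,{k:np.round(v,4).tolist() if not isinstance(v,str) else v for k,v in p.items()})
E
```

```text
0.0 [0.21581546 0.58612154 0.22171975] [-8.40954123e-05  1.75484159e-01  9.84481970e-01 -7.44318708e-04] 0.08704026543465958 0.0187
scene {'mtx': [[430.1365, 0.0, 277.6846], [0.0, 430.1365, 207.4827], [0.0, 0.0, 1.0]], 'T': [[0.6453, 0.5541, -0.5259, 0.0414], [-0.7637, 0.4529, -0.46, -0.5121], [-0.0167, 0.6984, 0.7155, 0.7719], [0.0, 0.0, 0.0, 1.0]]}
side {'mtx': [[445.2773, 0.0, 275.9555], [0.0, 445.2773, 212.318], [0.0, 0.0, 1.0]], 'T': [[-0.9854, 0.0721, -0.1539, 0.3374], [-0.1693, -0.3342, 0.9272, 0.9413], [0.0154, 0.9398, 0.3415, 0.4681], [0.0, 0.0, 0.0, 1.0]]}
```

View pics/scene1.png

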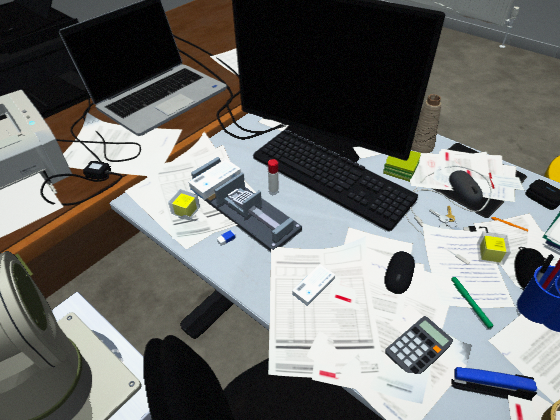

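View pics/side1.png

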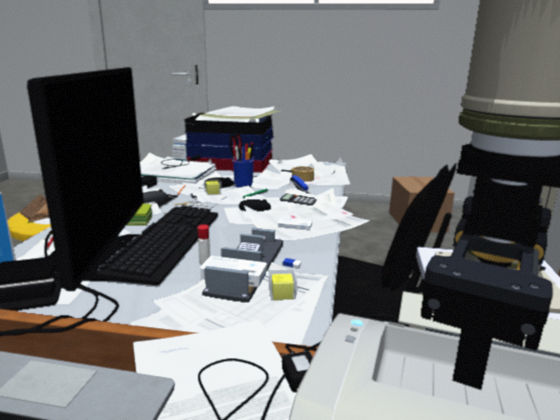

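The scene view shows the jig from about (195,175) to (300,240), with the glue stick at (273,178), flag box at (184,205) and eraser at (226,237). The carton is in the jig at (217,175); a smaller look-alike lies on papers at (314,285). In the side view, the jig is at (205-285, 230-300). I'll enlarge both views.

Run:
```python
import cv2,numpy as np
a=cv2.imread("pics/scene1.png")[150:255,165:310];b=cv2.imread("pics/side1.png")[215:310,190:310]
cv2.imwrite("pics/c1.png",cv2.resize(a,None,fx=5.5,fy=5.5,interpolation=cv2.INTER_CUBIC))
cv2.imwrite("pics/c2.png",cv2.resize(b,None,fx=6,fy=6,interpolation=cv2.INTER_CUBIC))
```

```text
(no output)
```

View pics/c1.png

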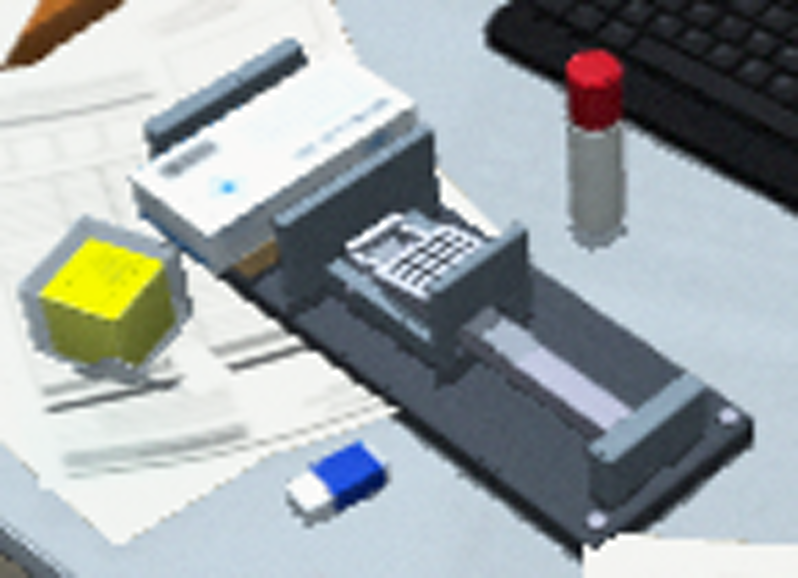

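View pics/c2.png

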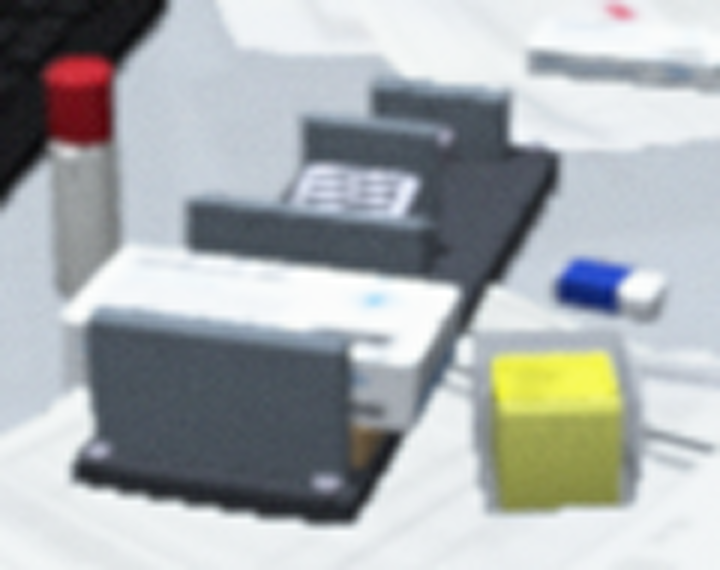

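The crops show the fixed jaw top (148,140)-(303,50), the white carton, the jaw plate top (277,218)-(433,130) and the ribbed pad near (420,250). The ridge top is at (432,290)-(525,228) and the end stop top at (595,450)-(700,380). The larger carton is the one in the jig, and there is only one jig. Next I'll cast rays onto the known heights.

```bash
cat > h.py <<'E'
import numpy as np
from bench import imaging
def ray(n,u,v,z):
    p=imaging.camera_params(n);K=np.array(p['mtx']);T=np.array(p['T'])
    d=np.linalg.inv(K)@[u,v,1];d=T[:3,:3]@[d[0],-d[1],-d[2]];o=T[:3,3]
    return o+d*(z-o[2])/d[2]
E
python3 - <<'E'
from h import *
P={'fixL':(150,135,.067),'fixR':(300,46,.067),'jawL':(277,218,.068),'jawR':(433,132,.068),'rL':(430,288,.07),'rR':(524,226,.07),'eL':(595,450,.045),'eR':(700,380,.045),'bN':(585,548,.016),'bF':(752,422,.016),'pad':(413,252,.051),'eraser':(337,475,.013),'glue':(595,62,.092),'flag':(105,275,.04)}
for k,(x,y,z) in P.items(): print('sc',k,np.round(ray('scene',x/5.5+164.6,y/5.5+149.6,z),4)[:2])
Q={'fixL':(95,315,.067),'fixR':(347,345,.067),'jawL':(190,203,.068),'jawR':(435,232,.068),'rL':(305,120,.07),'rR':(447,132,.07),'eL':(375,85,.045),'eR':(508,93,.045),'glue':(80,68,.092)}
for k,(x,y,z) in Q.items(): print('si',k,np.round(ray('side',x/6+189.6,y/6+214.6,z),4)[:2])
E
```

```text
sc fixL [0.5129 0.1815]
sc fixR [0.6005 0.1742]
sc jawL [0.5104 0.0962]
sc jawR [0.5946 0.0824]
sc rL [0.5199 0.0132]
sc rR [0.5732 0.0078]
sc eL [ 0.5115 -0.0847]
sc eR [ 0.5689 -0.0933]
sc bN [ 0.4875 -0.099 ]
sc bF [ 0.5849 -0.1092]
sc pad [0.5444 0.0487]
sc eraser [0.4525 0.0093]
sc glue [0.6565 0.0383]
sc flag [0.4551 0.153 ]
si fixL [0.6003 0.1913]
si fixR [0.5149 0.1954]
si jawL [0.5941 0.1028]
si jawR [0.5037 0.1089]
si rL [0.5713 0.025 ]
si rR [0.5159 0.0254]
si eL [ 0.5665 -0.0752]
si eR [ 0.5102 -0.078 ]
si glue [0.6536 0.044 ]
```

```bash
python3 -m pendant '[[0.02,-0.03,0.02,0.05,0],[0.045,-0.075,0.02,0.1,0],[0.075,-0.12,0.02,0.17,0],[0.1,-0.165,0.02,0.23,0],[0.13,-0.21,0.02,0.288,0]]' 10; python3 -m pendant '[[0.026,-0.043,0,0,0],[0.052,-0.086,0,0,0],[0.078,-0.129,0,0,0],[0.104,-0.172,0,0,0],[0.13,-0.215,0,0,0]]'; python3 -m pendant '[[0.026,-0.04,-0.02,0,0],[0.05,-0.08,-0.03,0,0],[0.071,-0.114,-0.05,0,0],[0.071,-0.114,-0.09,0,0],[0.071,-0.114,-0.12,0,0]]';python3 -m pendant '[[0,0,0,0,0],[0,0,0,0,0],[0,0,0,0,0]]'
python3 - <<'E'
from bench import imaging,telemetry
import cv2,numpy as np
s=telemetry.observe();print(s['clock'],s['tcp_pos'],s['tcp_rot'],s['contact_force'],s['width'])
a=imaging.grab_frame("scene")[130:255,165:310];b=imaging.grab_frame("side")[180:310,170:310]
r=lambda i:cv2.resize(i,(400,int(i.shape[0]*400/i.shape[1])),interpolation=cv2.INTER_CUBIC)
A,B=r(a),r(b);h=min(len(A),len(B));A=A[-h:];B=B[-h:]
cv2.imwrite("pics/d1.png",np.hstack([A,B]))
E
```

```text
clock: 0.72
tcp_pos: [0.3463, 0.3749, 0.2423]
tcp_rot: [-0.0, 0.031, 1.0, -0.0]
contact_force: [0.5, -0.3, 0.5]
width: 0.0451
grasp_force: 0.0
clock: 1.35
tcp_pos: [0.4764, 0.16, 0.2424]
tcp_rot: [-0.0, 0.032, 0.999, 0.0]
contact_force: [1.1, -0.3, -0.9]
width: 0.0019
grasp_force: 0.0
clock: 1.98
tcp_pos: [0.5464, 0.0468, 0.1207]
tcp_rot: [-0.001, 0.033, 0.999, -0.0]
contact_force: [0.9, 0.3, 0.1]
width: 0.0004
grasp_force: 0.0
clock: 2.35
tcp_pos: [0.5478, 0.0478, 0.1241]
tcp_rot: [0.001, 0.032, 0.999, 0.0]
contact_force: [1.1, 0.7, -0.1]
width: 0.0007
grasp_force: 0.0
2.35 [0.54780978 0.04778528 0.12408363] [1.11018793e-03 3.22781586e-02 9.99478223e-01 4.12639294e-04] [ 1.06917616  0.68963087 -0.0799572 ] 0.0006887697451736779
```

View pics/d1.png

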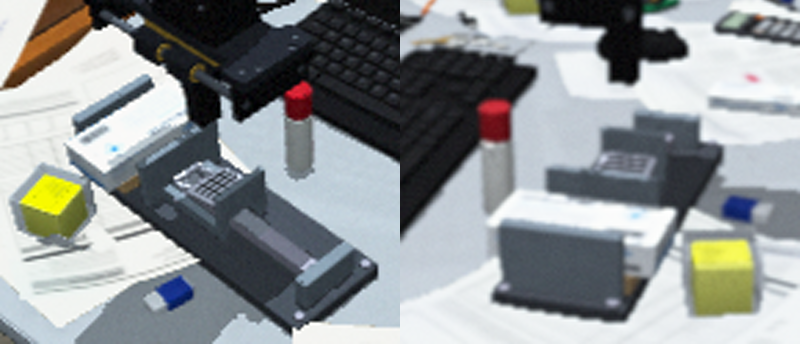

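The shut fingers hang above the jig at the planned spot, and nothing has been disturbed. I'll descend onto the pad.

```bash
python3 -m pendant '[[0,0,-0.03,0,0],[0,0,-0.06,0,0],[0,0,-0.068,0,0],[0,0,-0.068,0,0]]'; python3 -m pendant '[[0,0,-0.004,0,0],[0,0,-0.008,0,0],[0,0,-0.012,0,0],[0,0,-0.012,0,0]]'
```

```text
clock: 2.95
tcp_pos: [0.5472, 0.0475, 0.0551]
tcp_rot: [0.0, 0.032, 0.999, -0.0]
contact_force: [0.3, 0.0, 0.8]
width: 0.0003
grasp_force: 0.0
clock: 3.45
tcp_pos: [0.5477, 0.047, 0.0432]
tcp_rot: [0.001, 0.033, 0.999, -0.0]
contact_force: [-0.7, -2.0, 5.9]
width: 0.0005
grasp_force: 2.9
```

```bash
python3 -m pendant '[[0,0,-0.002,0,0],[0,0,-0.004,0,0],[0,0,-0.004,0,0]]'; python3 -m pendant '[[0,-0.004,0,0,0],[0,-0.008,0,0,0],[-0.001,-0.012,0,0,0],[-0.001,-0.016,0,0,0],[-0.001,-0.016,0,0,0]]'
```

```text
clock: 3.82
tcp_pos: [0.5479, 0.0473, 0.0403]
tcp_rot: [0.001, 0.033, 0.999, 0.0]
contact_force: [-3.7, -0.9, 15.5]
width: 0.0007
grasp_force: 8.1
clock: 4.45
tcp_pos: [0.5468, 0.0322, 0.0403]
tcp_rot: [0.001, 0.032, 0.999, 0.001]
contact_force: [-4.8, 0.7, 15.5]
width: 0.0006
grasp_force: 8.0
```

```bash
python3 -m pendant '[[0,-0.008,0,0,0],[-0.001,-0.016,0,0,0],[-0.002,-0.024,0,0,0],[-0.002,-0.032,0,0,0],[-0.002,-0.032,0,0,0]]'
python3 - <<'E'
from bench import imaging,telemetry
import cv2,numpy as np
a=imaging.grab_frame("scene")[130:255,165:310];b=imaging.grab_frame("side")[180:310,170:310]
r=lambda i:cv2.resize(i,(400,int(i.shape[0]*400/i.shape[1])),interpolation=cv2.INTER_CUBIC)
A,B=r(a),r(b);h=min(len(A),len(B));A=A[-h:];B=B[-h:]
cv2.imwrite("pics/e1.png",np.hstack([A,B]))
E
```

```text
clock: 5.08
tcp_pos: [0.5445, -0.0006, 0.0402]
tcp_rot: [0.001, 0.033, 0.999, 0.001]
contact_force: [-7.4, -0.6, 18.2]
width: 0.0005
grasp_force: 9.1
```

View pics/e1.png

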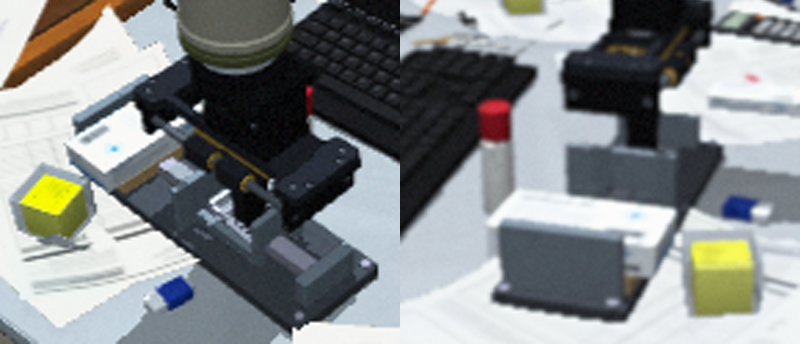

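The jaw is riding back with the fingers, a gap has opened behind the carton, and the carton has not moved. I'll continue with a little extra -x to ease the side load.

```bash
python3 -m pendant '[[-0.001,-0.01,0,0,0],[-0.003,-0.02,0,0,0],[-0.004,-0.03,0,0,0],[-0.005,-0.04,0,0,0],[-0.006,-0.05,0,0,0]]';  python3 -m pendant '[[0,-0.005,0,0,0],[-0.001,-0.01,0,0,0],[-0.001,-0.015,0,0,0],[-0.001,-0.015,0,0,0]]'
```

```text
clock: 5.8
tcp_pos: [0.5402, -0.0495, 0.0403]
tcp_rot: [0.002, 0.032, 0.999, 0.001]
contact_force: [2.1, 4.3, 6.0]
width: 0.0004
grasp_force: 2.9
clock: 6.3
tcp_pos: [0.5381, -0.0604, 0.0394]
tcp_rot: [0.001, 0.031, 1.0, 0.003]
contact_force: [-0.6, 16.2, 8.8]
width: 0.0003
grasp_force: 11.3
```

Run:
```python
from bench import imaging
import cv2,numpy as np
a=imaging.grab_frame("scene")[130:260,165:315];b=imaging.grab_frame("side")[190:310,180:310]
r=lambda i:cv2.resize(i,(400,480),interpolation=cv2.INTER_CUBIC) if 0 else cv2.resize(i,(400,int(i.shape[0]*400/i.shape[1])),interpolation=cv2.INTER_CUBIC)
A,B=r(a),r(b);h=min(len(A),len(B));A=A[-h:];B=B[-h:]
cv2.imwrite("pics/f1.png",np.hstack([A,B]))
```

```text
(no output)
```

View pics/f1.png

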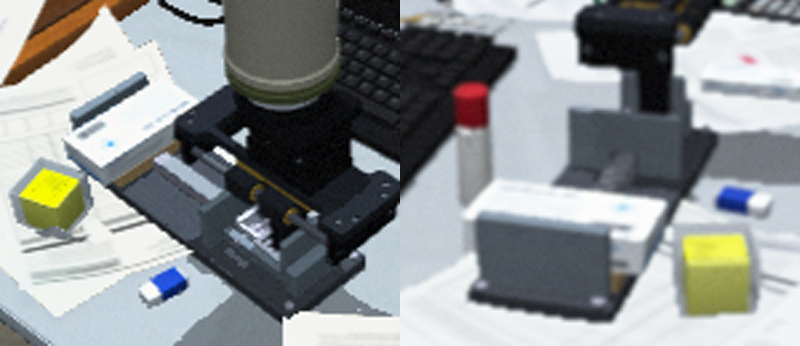

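The ridge is next to the end stop. One slightly firmer push will tell whether it's seated.

```bash
python3 -m pendant '[[0,-0.002,-0.001,0,0],[0,-0.004,-0.001,0,0],[0,-0.004,-0.001,0,0]]'
```

```text
clock: 6.78
tcp_pos: [0.5382, -0.0605, 0.0391]
tcp_rot: [0.0, 0.029, 1.0, 0.005]
contact_force: [-7.2, 29.2, 21.0]
width: 0.0004
grasp_force: 18.9
```

It didn't move, so the jaw is at the stop. I'll ease off the push but keep it against the stop, then lift straight up.

```bash
python3 -m pendant '[[0,0.003,0.001,0,0],[0,0.005,0.001,0,0],[0,0.005,0.004,0,0],[0,0.005,0.008,0,0],[0,0.005,0.012,0,0]]';python3 -m pendant '[[0,0.001,0.004,0,0],[0,0.003,0.008,0,0],[0,0.01,0.03,0,0],[0,0.01,0.07,0,0],[0,0.01,0.11,0,0]]';python3 -m pendant '[[-0.02,0.03,0.05,0,0],[-0.04,0.08,0.08,0,0],[-0.05,0.13,0.08,0,0],[-0.06,0.18,0.08,0,0],[-0.06,0.2,0.08,0,0]]'
python3 - <<'E'
from bench import imaging
from h import *
import cv2
a=imaging.grab_frame("scene")[150:255,165:310];cv2.imwrite("pics/g1.png",cv2.resize(a,None,fx=5.5,fy=5.5,interpolation=cv2.INTER_CUBIC))
E
```

```text
clock: 7.4
tcp_pos: [0.5371, -0.0622, 0.0496]
tcp_rot: [-0.0, 0.031, 1.0, 0.001]
contact_force: [1.6, 7.6, -2.2]
width: 0.0002
grasp_force: 4.1
clock: 8.02
tcp_pos: [0.5366, -0.0551, 0.1607]
tcp_rot: [-0.0, 0.033, 0.999, -0.0]
contact_force: [1.5, -0.3, 0.3]
width: 0.0005
grasp_force: 0.0
clock: 8.65
tcp_pos: [0.4761, 0.148, 0.2397]
tcp_rot: [0.0, 0.031, 1.0, 0.0]
contact_force: [0.8, -1.1, 0.8]
width: 0.0004
grasp_force: 0.0
```

View pics/g1.png

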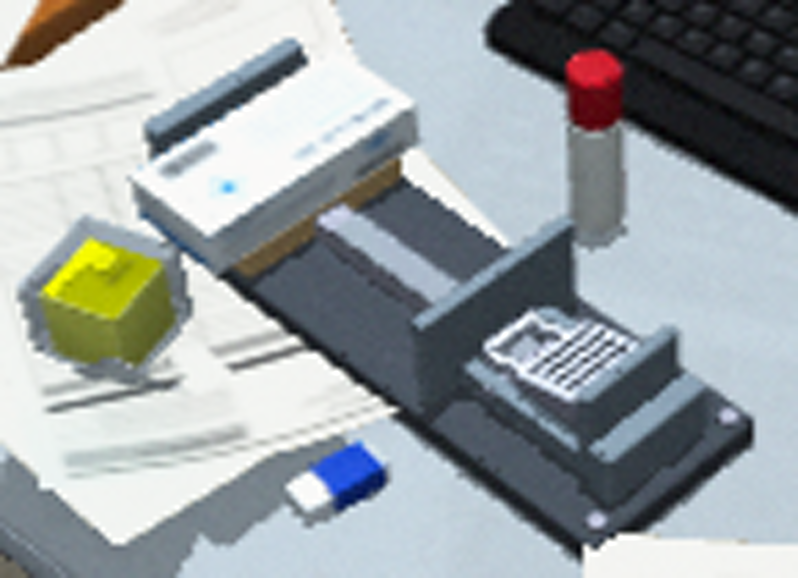

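The jaw plate is now at (415,322)-(572,225), with the ridge tight against the end stop at (590,440)-(700,380). The pad has sprung up, and the carton, glue stick, eraser and flag box are where they were. The robot is clear, so I'll hand the job in.

```bash
python3 -c "
from bench import order
print(order.finish_job())"
```

```text
the job is handed in; nothing more can be done
None
```

The jig is open and handed in at about 8.7 s: the jaw was pushed back with the lever held down until it stalled at the end stop under a 29 N push, the lever then sprang up, and the last picture shows the carton and the small things beside the jig unmoved.

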